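# Start the lag screw of the stake holder square

### The job

The second lag screw of the steel stake holder is only standing loosely in its pilot hole and leans. Take the socket driver from its stand, seat it fully over the screw's square head, use it to bring the screw upright over its hole, and only then turn it clockwise about an eighth of a turn (45 degrees) so that the thread starts square. Feel your way and never press hard on the screw (keep it under about 20 N); then put the driver back upright in its stand and leave the other things on the bench alone.

Things in the scene. Friction and masses are not known exactly. Their poses are not given: they have to be found in the camera images.
- driver: loose socket driver, 0.2 kg, 125 mm tall, upright. Origin: centre of the open underside of the socket; z up the shaft. Above the origin: dark steel socket 0-26 mm, 23.5 mm square outside (33 mm over corners), with a square cavity open below, 16.5 mm wide, 13 mm deep (inner and outer sides face x and y); 15 mm shaft; square wooden handle 30 x 30 mm, sides facing x and y, from 71 to 125 mm
- socket_floor (a point): centre of the bottom of the driver's square cavity, 13 mm above the driver's origin on its axis; it meets the top of the screw head when the driver is fully seated
- stand: fixed wooden block 74 x 74 x 40 mm, in which the driver stands: round hole of 36 mm, 30 mm deep, in the middle of its top. Origin: centre of its underside
- stand_floor (a point): centre of the floor of the stand's hole, 10 mm above the bench; the driver's origin rests here
- mount: fixed hardwood block 90 x 170 x 32 mm (long in y) with a 5 mm steel flange on it (its top at 37 mm) that carries an upright tube 34 mm thick in the middle, up to 67 mm. At y = -48 mm a lag screw is already driven home (leave it); at y = +48 mm the other stands proud. Origin: centre of the block's underside
- pilot (a point): mouth of the proud screw's pilot hole, on the flange top; the screw leans about this point, and its axis should stand vertically over it (z up)
- lag_screw: the proud lag screw, shank 10 mm thick. Origin at the mouth of its pilot hole, z up along the shank; x and y do NOT turn with the screw. It leans about its origin, 6 to 8 degrees at first, and stays where it is put: about 1 N sideways at the head moves it. Square head 15 mm wide, 11 mm thick, chamfered on top, from 28 to 39 mm above the origin
- lag_head (a point): centre of the top of the proud screw's head, on the screw's axis 39 mm from lag_screw's origin
- lag_turn (a joint): how far the proud screw has been turned clockwise seen from above, rad, 0 at the start, whatever way the square head then faces (that is random and not given: the driver drops on only within about 6 to 10 degrees of matching sides; if it stays on top, lift, turn it some 12 degrees and try again). Takes about 0.1 N m; stays where left
- doming_block: loose grey steel cube of 42 mm with hollows, a bystander; origin at the centre of its underside
- steel_block: loose flat steel block 64 x 64 x 20 mm, a bystander; origin at the centre of its underside
- brass_scrap: loose bent scrap of brass sheet 42 x 50 x 19 mm, a bystander; origin at its underside
Things that resemble listed ones, but are neither listed nor needed, are in the scene too. There is more than one size of the stand; the one meant has the size given above.

How it is judged (in metres and radians):
On the way, in this order (a step that is already met when the one before it is completed fails the run):
1. the driver is fully seated on the proud screw and holds it upright (within 4 degrees) before it has been turned (less than 0.2 rad) (distance between socket_floor and lag_head below 0.004 m and angle between lag_screw's own z axis and vertical below 0.07 rad and value of joint lag_turn below 0.2 rad), for 0.2 s.
2. the screw has been turned clockwise by 0.6 rad or more, with the driver still on it and the screw upright (value of joint lag_turn above 0.6 rad and horizontal distance between socket_floor and lag_head below 0.004 m and angle between lag_screw's own z axis and vertical below 0.07 rad), for 0.1 s.
At the end, for the whole second after the job is handed in: the proud lag screw has been turned clockwise by 0.6 to 1.2 rad and stands within 4 degrees of upright; the driver stands at rest, upright and released, on the floor of its stand's hole (value of joint lag_turn between 0.6 and 1.2 rad and angle between lag_screw's own z axis and vertical below 0.07 rad and horizontal distance between driver and stand_floor below 0.008 m and z of driver in the frame of stand_floor below 0.005 m and angle between driver's own z axis and vertical below 0.15 rad and linear speed of driver below 0.02 m/s); the robot touches nothing.
It fails at once if the screw is turned by more than 0.2 rad while it leans more than 5 degrees (cross-threaded) (value of joint lag_turn above 0.2 rad and angle between lag_screw's own z axis and vertical above 0.09 rad).
It fails at once if the driver bears on the screw with more than 30 N in all (contact force between driver and lag_screw above 30 N).
It fails at once if a bystander is moved by more than 20 mm (distance of any of doming_block, steel_block, brass_scrap from where it was at the start of the episode above 0.02 m).
It also fails if it takes over 72 s, if anything falls off the work surface, if the arm or the gripper's body presses on something with over 40 N, if the wrist force passes 120 N, or if a joint passes its speed limit or range.

### The arm

A 6-joint arm with a two-finger parallel gripper is mounted at the origin on a cart in front of the work surface, level with it; the furniture and walls round the work are solid. World frame = base frame: x ahead of the robot, y to its left, z up, the work surface at z = 0. Lengths are in m, angles in degrees, forces in N, time in s.
With the tool pointing down it reaches from about 0.3 to 0.75 m from the base axis. Payload 8.5 kg.
Tool frame: the origin (TCP) lies between the finger pads; the fingertips stand 25 mm ahead of it and the grasp point (between the pads) lies 6 mm ahead of it; x points along the fingers, y is the direction in which the jaws open and shut, and the axes are right-handed (so a half turn about x gives the same grasp; the last joint's range is limited). The gripper opens to 85 mm and grips with 20 to 120 N. Pads are 22 mm wide; open, the fingers measure 114 mm over their backs; the gripper's body (76 mm by 85 mm) begins 54 mm behind the grasp point. The pads swing forward as they close: fully open they stand 13 mm farther back than shut.
Start: joints at [58.081, 21.807, 74.336, -0, 83.858, -12.336], TCP at [0.184, 0.518, 0.256] pointing down, gripper open.
Joint ranges: [-178.18, 178.18], [-50.72, 133.34], [12.68, 142.11], [-81.47, 261.47], [9.98, 163.14], [-165.26, 165.26]. Speed limits (degrees/s): [136.94, 136.94, 180, 180, 180, 180].

### API

Orientations are given as a 3x3 rotation matrix whose columns are the frame's x, y, z axes.
In Python, from rig import sensors, get_image, workorder gives the robot as it stands.
- The arm moves only by the tool arm_command, never from a script. Its argument "plan" is a list that holds one entry, the list of rows, each a list of 6 numbers: the shift along the tool's x, y, z in units of 25 mm (1.0 is 25 mm), then the turn, a rotation vector about the tool's x, y, z in units of 6 degrees (1.0 is 6 degrees). In form: [[[dx, dy, dz, ax, ay, az], ...]]. A call has 1 to 10 rows; each row is the pose to reach, as a shift and turn from the pose commanded when the call began, along the tool's axes at that moment; what a row does not reach only later rows make up. A row lasts 1/10 s, in which the tool goes at most 50 mm and 8.59 degrees, less where a joint would pass 70% of its speed; a pose out of reach is approached as far as the arm can. A call with a gripper value outside its range is refused whole. "jaw" is the closure, from 0 (fully open) to 1 (shut), set as the call begins (left out, the last holds). The fingers move at their own pace and stop on an object; "newtons" is the grip in N (left out, the last holds). Time passes only in rows, so rows that repeat a pose let the fingers close. It gives the time, the measured TCP pose, the force and the opening at its end, in the units of the state.
- sensors.observe(): the state, without advancing time (a new reading comes with each control period).
- get_image(name): name is "side" or "top" or "wrist"; returns a dict with "img" (384x512x3 uint8, red, green, blue), "fx", "fy", "cx", "cy" (pixels), "T" (4x4, takes a point from camera to world coordinates). Camera axes: x right, y up, looking along -z (the intrinsics and any distortion apply to the point x, -y, -z); pixel columns grow to the right and rows downward; lengths in m; the calibration is good to about 2 mm. A picture is of the moment at which its call begins. There is no depth.
- workorder.close_job(): hands the job in, once; it reports no verdict.
The state is a dict: "time_s": time; "q": joint angles; "qvel": joint speeds; "joint_efforts": joint torques, N m; "position": TCP position; "tool_rot": TCP orientation; "ft_force": force on the tool from outside, world axes, zero at the start; "wrist_torque": the same for the moment, N m; "grip_width": finger opening in m.
Only numpy, scipy, OpenCV 4.12 (cv2) and the standard library are available. Lean on these libraries where they do the work, as an engineer would, in place of code of your own. Each camera call takes 0.05 s, during which the arm holds its last target. There are 200 camera calls.

## Working session

There is one attempt and no reset: what is moved stays moved. The work goes in short steps, Python scripts to look and compute and a tool call to move; the robot and the scene stay as the last step left them, time stands still between calls to the robot, and variables do not carry over. Pictures are saved under pics/ and viewed, about 8 in all and at most 12, crops included, and the job is handed in when it is done.

Besides the shell and the picture viewer there is one more tool, called after ">>>" by a JSON object that holds its "fn" and its "kwargs", one argument or row to a line. arm_command: Moves the arm, as the interface text tells. Its arguments: {"type":"object","properties":{"plan":{"type":"array","items":{"type":"array","items":{"type":"array","items":{"type":"number"}}}},"jaw":{"type":"number"},"newtons":{"type":"number"}},"required":["plan"]}

```bash
mkdir -p pics; ls
cat > h.py <<'E'
import numpy as np, cv2
from rig import sensors, get_image, workorder
def snap(n,f):
    d=get_image(n); cv2.imwrite('pics/'+f+'.png',d['img'][:,:,::-1]); np.savez('pics/'+f,**{k:d[k] for k in('fx','fy','cx','cy','T','img')},); 
    print(n,[k for k in d],d['fx'],d['cx'],np.round(d['T'],3).tolist()); return d
def ld(f): return np.load('pics/'+f+'.npz')
def ray(d,u,v):
    T=d['T']; r=T[:3,:3]@np.array([(u-d['cx'])/d['fx'],-(v-d['cy'])/d['fy'],-1]); return T[:3,3],r
def at(d,u,v,z):
    o,r=ray(d,u,v); return o+r*(z-o[2])/r[2]
def px(d,p):
    T=d['T']; c=T[:3,:3].T@(np.array(p)-T[:3,3]); return d['cx']+d['fx']*c[0]/-c[2], d['cy']-d['fy']*c[1]/-c[2]
def crop(f,u0,v0,w,h,s,o):
    i=ld(f)['img'][v0:v0+h,u0:u0+w,::-1]; cv2.imwrite('pics/'+o+'.png',cv2.resize(i,None,fx=s,fy=s,interpolation=cv2.INTER_CUBIC))
E
python3 - <<'E'
from h import *
a=snap('top','t0');b=snap('side','s0'); print([k for k in a if k not in('img','T')])
cv2.imwrite('pics/both.png',cv2.resize(np.vstack([a['img'],b['img']])[:,:,::-1],None,fx=.78,fy=.78) )
s=sensors.observe(); print(s['position'],np.round(s['tool_rot'],3),s['grip_width'],s['ft_force'])
E
```

```text
pics
top ['img', 'fx', 'fy', 'cx', 'cy', 'T'] 409.12868147321984 261.09510878639855 [[0.002, 0.996, -0.094, 0.378], [-1.0, 0.001, -0.011, -0.149], [-0.011, 0.094, 0.995, 1.193], [0.0, 0.0, 0.0, 1.0]]
side ['img', 'fx', 'fy', 'cx', 'cy', 'T'] 356.8705314615808 256.122841330685 [[0.856, 0.317, -0.409, 0.089], [-0.517, 0.493, -0.7, -0.837], [-0.021, 0.81, 0.585, 0.646], [0.0, 0.0, 0.0, 1.0]]
['fx', 'fy', 'cx', 'cy']
[0.18423066 0.51797073 0.25578239] [[-0.001  0.335  0.942]
 [-0.001  0.942 -0.335]
 [-1.    -0.001 -0.   ]] 0.08557684708632782 [0.1040084  0.60526896 0.53246639]
```

View pics/t0.png

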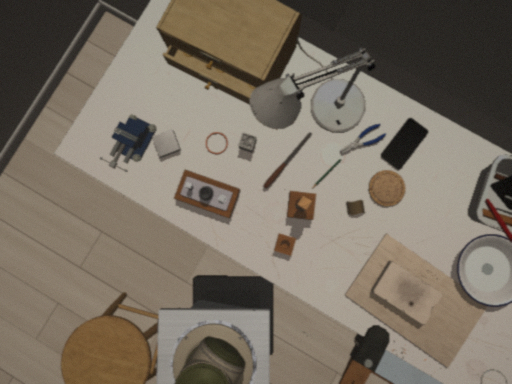

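View pics/s0.png

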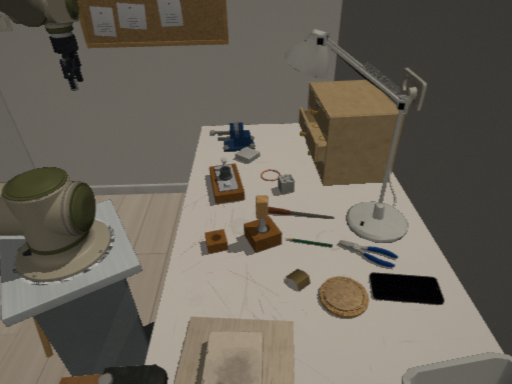

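Top view: the stand with the driver is near (302,205), the mount near (207,194), and the small decoy stand near (285,245). In the side view the proud screw is probably the pale head at (224,162). I'll enlarge both.

Run:
```python
from h import *
a=ld('t0')['img'][155:265,165:325,::-1]; b=ld('s0')['img'][145:255,190:350,::-1]
r=lambda i:cv2.convertScaleAbs(cv2.resize(i,(800,550),interpolation=cv2.INTER_CUBIC),alpha=1.2)
cv2.imwrite('pics/c1.png',r(a)); cv2.imwrite('pics/c2.png',r(b))
```

```text
(no output)
```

View pics/c1.png

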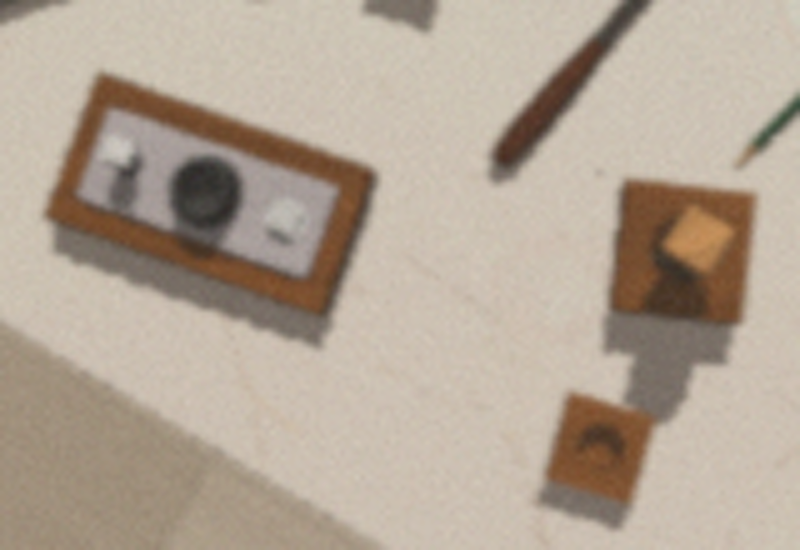

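View pics/c2.png

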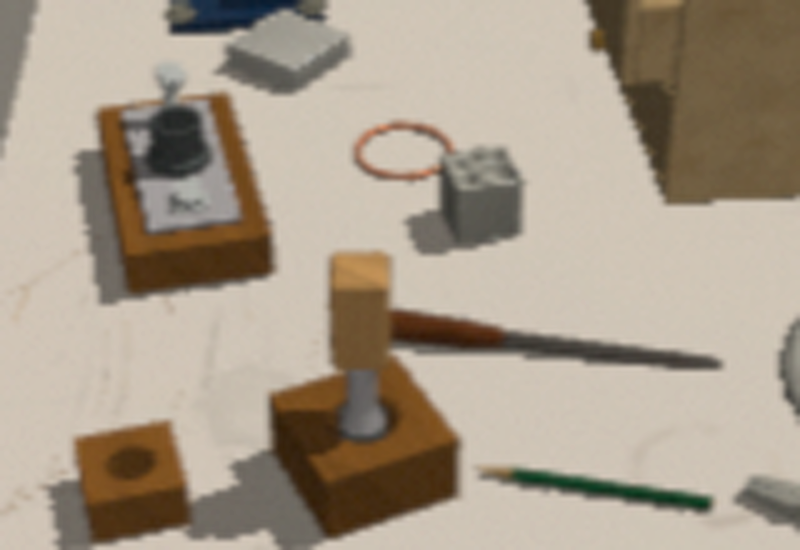

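Run:
```python
from h import *
from scipy.optimize import least_squares
t=ld('t0');s=ld('s0')
T=lambda x,y,z:at(t,165+x/5,155+y/5,z)
S=lambda x,y,z:at(s,190+x/5,145+y/5,z)
print('handle',T(699,240,.135),S(361,272,.135))
H=[T(x,y,.135)[:2] for x,y in[(693,205),(735,237),(710,275),(663,245)]]
print(np.round(H,4).tolist(),np.degrees([np.arctan2(*(H[(i+1)%4]-H[i])[::-1]) for i in range(4)]))
St=[T(x,y,.04)[:2] for x,y in[(625,180),(755,195),(742,323),(612,310)]]
print('stand',np.mean(St,0),np.degrees([np.arctan2(*(St[(i+1)%4]-St[i])[::-1]) for i in range(4)]))
St=[S(x,y,.04)[:2] for x,y in[(272,400),(390,357),(459,438),(325,478)]];print('standS',np.mean(St,0))
F=np.array([T(x,y,.037)[:2] for x,y in[(108,108),(340,185),(308,278),(77,200)]]);print('flange',F.mean(0),np.degrees([np.arctan2(*(F[(i+1)%4]-F[i])[::-1]) for i in range(4)]),np.linalg.norm(F[0]-F[1]))
B=np.array([T(x,y,.032)[:2] for x,y in[(100,73),(373,172),(325,315),(48,215)]]);print('block',B.mean(0),np.linalg.norm(B[0]-B[1]),np.linalg.norm(B[2]-B[1]))
B=np.array([S(x,y,.032)[:2] for x,y in[(98,110),(230,93),(268,240),(127,262)]]);print('blockS',B.mean(0))
y=F[0]-F[1]+F[3]-F[2]; y/=np.linalg.norm(y)
print('ydir',y,'pilot',F.mean(0)+.048*y)
def tri(p,q):
    o1,r1=ray(t,165+p[0]/5,155+p[1]/5);o2,r2=ray(s,190+q[0]/5,145+q[1]/5)
    A=np.stack([r1,-r2],1);k=np.linalg.lstsq(A,o2-o1,rcond=None)[0]
    print('tri',(o1+r1*k[0]+o2+r2*k[1])/2,o1+r1*k[0]-o2-r2*k[1])
tri((122,150),(170,75)); tri((699,240),(361,272))
print(T(122,150,.07),T(285,220,.05))
```

```text
handle [ 0.44581854 -0.25035966  0.135     ] [ 0.44549567 -0.25441412  0.135     ]
[[0.464, -0.2474], [0.4474, -0.269], [0.4277, -0.2559], [0.4432, -0.2317]] [-127.54953191  146.37397585   57.33631232  -37.01439741]
stand [ 0.44525512 -0.25064823] [-96.56497506 173.62749108  84.38710562  -5.94569172]
standS [ 0.44668378 -0.25103647]
flange [0.47875224 0.01861136] [-108.31850751  161.51248444   71.49720618  -17.52587162] 0.13993650775559666
block [0.47872632 0.01752719] 0.1671857584376083 0.08571875880722349
blockS [0.4777472  0.01282838]
ydir [0.31582034 0.94881901] pilot [0.49391162 0.06415468]
tri [0.49908673 0.06180962 0.07064515] [ 5.84734762e-04 -2.56930048e-04  1.50626324e-05]
tri [ 0.44669012 -0.25098506  0.13222443] [-0.00137607  0.00070531 -0.00015593]
[0.49944982 0.06180386 0.07      ] [ 0.46221916 -0.02673757  0.05      ]
```

```bash
cat >> h.py <<'E'
from scipy.spatial.transform import Rotation as Rn
def down(yaw):
    c,s=np.cos(np.radians(yaw)),np.sin(np.radians(yaw)); return np.array([[0,c,s],[0,s,-c],[-1,0,0.]])
def go(p,R):
    o=sensors.observe(); R0=np.array(o['tool_rot']); d=R0.T@(np.array(p)-o['position'])
    w=Rn.from_matrix(R0.T@R).as_rotvec(degrees=True)
    print('t',o['time_s'],'pos',np.round(o['position'],4),'yaw',np.degrees(np.arctan2(R0[1,1],R0[0,1])),'F',np.round(o['ft_force'],1),'M',np.round(o['wrist_torque'],2),'w',o['grip_width'],'q6',o['q'][5])
    print('  move',np.round(d/.025,3),np.round(w/6,3),'mm',np.linalg.norm(d)*1000,'deg',np.linalg.norm(w))
E
python3 - <<'E'
from h import *
o=sensors.observe();R=np.array(o['tool_rot']);w=get_image('wrist');T=w['T']
print('cam in tool',np.round(R.T@(T[:3,3]-o['position']),4),'view dir',np.round(R.T@-T[:3,2],3),'camright',np.round(R.T@T[:3,0],3),w['fx'])
a,b=ld('t0'),ld('s0')
o1,r1=ray(a,275,103);o2,r2=ray(b,310,52);k=np.linalg.lstsq(np.stack([r1,-r2],1),o2-o1,rcond=None)[0];print('lamp',o1+r1*k[0],o2+r2*k[1])
for y in (-35,55,0): go([.47,.06,.26],down(y))
E
```

```text
cam in tool [-0.1186 -0.0006 -0.0819] view dir [ 0.948 -0.     0.318] camright [-0.     1.     0.001] 286.88800313927317
lamp [ 0.61938514 -0.16692607  0.4260535 ] [ 0.62809545 -0.1730549   0.42893975]
t 0.15 pos [0.1842 0.518  0.2559] yaw 70.41814108468567 F [-0.3  0.3  0.6] M [-0.05 -0.02 -0.02] w 0.0854721446755055 q6 -12.336777196891932
  move [ -0.154 -13.43   16.909] [1.757e+01 8.000e-03 9.000e-03] mm 539.8481833017854 deg 105.41814870463531
t 0.15 pos [0.1842 0.518  0.2559] yaw 70.41814108468567 F [-0.3  0.3  0.6] M [-0.05 -0.02 -0.02] w 0.0854721446755055 q6 -12.336777196891932
  move [ -0.154 -13.43   16.909] [ 2.57  -0.     0.011] mm 539.8481833017854 deg 15.418270361175455
t 0.15 pos [0.1842 0.518  0.2559] yaw 70.41814108468567 F [-0.3  0.3  0.6] M [-0.05 -0.02 -0.02] w 0.0854721446755055 q6 -12.336777196891932
  move [ -0.154 -13.43   16.909] [1.1736e+01 5.0000e-03 1.0000e-02] mm 539.8481833017854 deg 70.41816074158845
```

```bash
python3 -c "
from h import *
go([.48,.075,.23],down(55))"
```

```text
t 0.15 pos [0.1842 0.518  0.2559] yaw 70.41814108468567 F [-0.3  0.3  0.6] M [-0.05 -0.02 -0.02] w 0.0854721446755055 q6 -12.336777196891932
  move [  1.045 -12.729  17.085] [ 2.57  -0.     0.011] mm 533.2805436456141 deg 15.418270361175455
```

>>> {"fn": "arm_command", "kwargs": {
  "plan": [
    [[0,-2,2.7,0.5,0,0],[0.2,-4,5.4,1,0,0],[0.4,-6,8,1.5,0,0],[0.6,-8,10.7,2,0,0],[0.8,-10,13.4,2.57,0,0],[1,-11.8,15.8,2.57,0,0],[1.05,-12.73,17.08,2.57,0,0],[1.05,-12.73,17.08,2.57,0,0],[1.05,-12.73,17.08,2.57,0,0],[1.05,-12.73,17.08,2.57,0,0]]
  ]
}}

```text
time_s: 1.15
position: [0.4622, 0.1008, 0.2318]
tool_rot: [[-0.0, 0.574, 0.819], [0.0, 0.819, -0.574], [-1.0, 0.0, -0.0]]
ft_force: [0.1, 1.1, -0.2]
grip_width: 0.0857
```

```bash
python3 -c "
from h import *
go([.48,.075,.23],down(55))
d=snap('wrist','w1')
for p in ([.494,.064,.037],[.499,.062,.074]): print(px(d,p))
u,v=map(int,px(d,[.497,.063,.06])); 
cv2.imwrite('pics/w1v.png',cv2.resize(d['img'][:,:,::-1],(800,600),interpolation=cv2.INTER_CUBIC))"
```

```text
t 1.15 pos [0.4622 0.1008 0.2318] yaw 54.983261218432354 F [ 0.1  1.1 -0.2] M [0.04 0.02 0.02] w 0.08565956115946413 q6 -57.06076969337159
  move [ 0.071 -0.438  1.176] [-0.003 -0.001 -0.001] mm 31.423249614100627 deg 0.017548280752081463
wrist ['img', 'fx', 'fy', 'cx', 'cy', 'T'] 286.88800313927317 251.0054446326235 [[0.574, -0.776, -0.26, 0.395], [0.819, 0.545, 0.183, 0.147], [-0.0, -0.318, 0.948, 0.35], [0.0, 0.0, 0.0, 1.0]]
(np.float64(241.52465536549036), np.float64(212.61664389509355))
(np.float64(241.64117459709723), np.float64(230.47298350621557))
```

View pics/w1v.png

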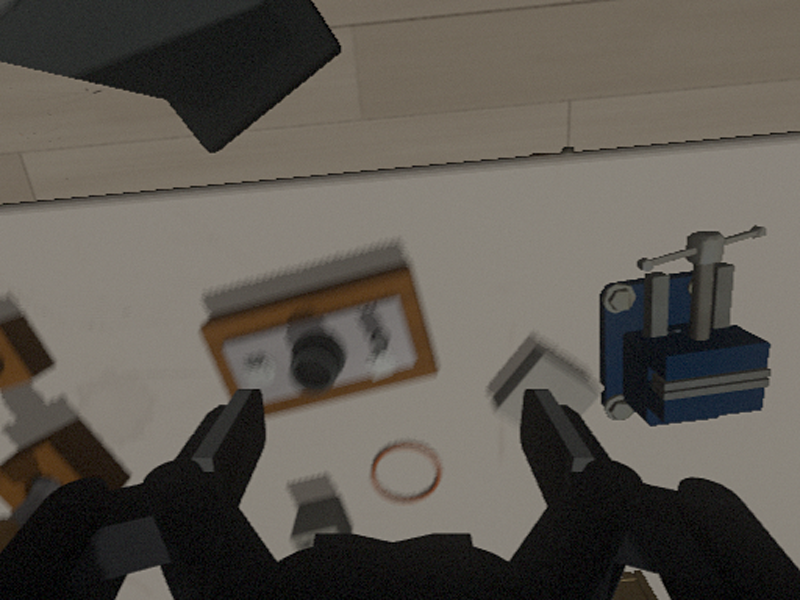

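```bash
python3 -c "
from h import *
go([.509,.055,.15],down(55))"
```

```text
t 1.2 pos [0.466  0.0956 0.2311] yaw 54.730573101076516 F [ 4.1 -5.1 -0.3] M [-0.15 -0.1  -0.06] w 0.08501679442214746 q6 -57.32986912804413
  move [ 3.252 -0.331  2.333] [-0.045  0.024  0.012] mm 100.39718896661725 deg 0.3142928010491959
```

>>> {"fn": "arm_command", "kwargs": {
  "plan": [
    [[0.8,0,0.5,0,0,0],[2,-0.1,1.3,0,0,0],[3,-0.2,2.0,0,0,0],[3,-0.2,2.0,0,0,0],[3,-0.2,2.0,0,0,0]]
  ]
}}

```text
time_s: 1.7
position: [0.4994, 0.0702, 0.157]
tool_rot: [[-0.001, 0.574, 0.819], [0.0, 0.819, -0.574], [-1.0, -0.0, -0.001]]
ft_force: [-0.2, -0.4, -0.4]
grip_width: 0.0856
```

```bash
python3 -c "
from h import *
go([.509,.055,.15],down(55))
d=snap('wrist','w2')
P=[px(d,p) for p in ([.494,.064,.037],[.499,.062,.074])]; print(P)
u,v=map(int,P[1]); u0=max(0,u-100);v0=max(0,v-75);print(u0,v0)
i=d['img'][v0:v0+150,u0:u0+200,::-1]
cv2.imwrite('pics/w2v.png',cv2.convertScaleAbs(cv2.resize(i,None,fx=4,fy=4,interpolation=cv2.INTER_CUBIC),alpha=1.3))"
```

```text
t 1.7 pos [0.4994 0.0702 0.157 ] yaw 54.972708301403664 F [-0.2 -0.4 -0.4] M [ 0.01 -0.   -0.01] w 0.08556011259103213 q6 -60.45320363721867
  move [ 0.28  -0.277  0.663] [-0.005 -0.009  0.003] mm 19.288834402604188 deg 0.06218108498575523
wrist ['img', 'fx', 'fy', 'cx', 'cy', 'T'] 286.88800313927317 251.0054446326235 [[0.575, -0.776, -0.259, 0.432], [0.818, 0.545, 0.183, 0.117], [-0.001, -0.317, 0.948, 0.276], [0.0, 0.0, 0.0, 1.0]]
[(np.float64(242.5758735340839), np.float64(194.49767850772946)), (np.float64(242.87711165849606), np.float64(216.5848156468301))]
142 141
```

View pics/w2v.png

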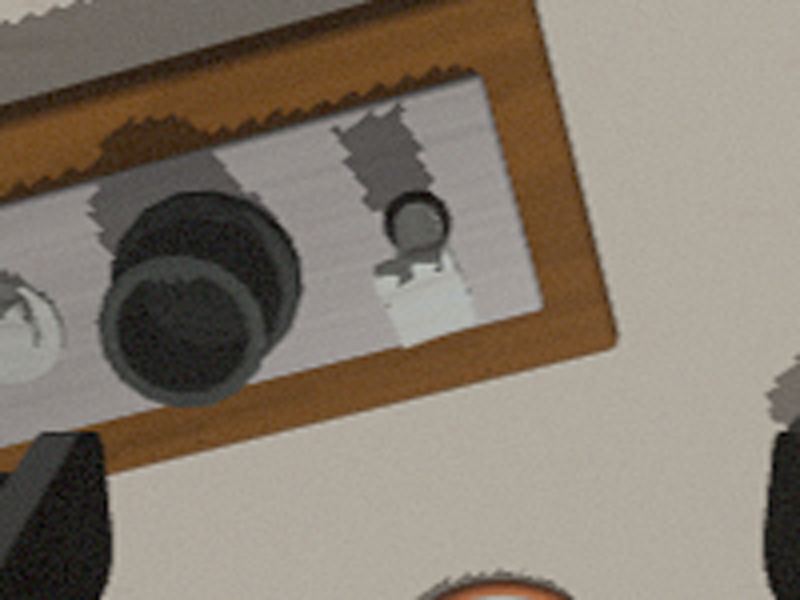

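The pilot hole mouth shows at crop (418,221) and the leaning head's top face has corners near (405,347), (474,328), (457,258) and (388,277). Its sides run roughly parallel to the mount.

```bash
python3 -c "
from h import *
d=ld('w2'); A=lambda x,y,z: at(d,142+x/4,141+y/4,z)
p=A(418,221,.037); h=A(431,302,.0756); print('pilot',p,'head',h,'lean',h-p,np.degrees(np.arctan(np.linalg.norm((h-p)[:2])/.039)))
C=[A(*c,.0756) for c in((405,347),(474,328),(457,258),(388,277))]
print([(np.degrees(np.arctan2(*(C[(i+1)%4]-C[i])[1::-1])),np.linalg.norm(C[(i+1)%4]-C[i])) for i in range(4)])
F=[A(*c,.037) for c in((480,73),(543,308))]; y=(.3158,.9488)
f=np.mean(F,0); print('flange end',f, np.degrees(np.arctan2(*(F[1]-F[0])[1::-1])),np.linalg.norm(F[1]-F[0]))
tube=A(186,331,.067);print('tube',tube, tube[:2]+.048*np.array(y))
"
```

```text
pilot [0.49730746 0.06587908 0.037     ] head [0.50139671 0.06672471 0.0756    ] lean [0.00408925 0.00084563 0.0386    ] 6.111436793612661
[(np.float64(71.7304086929039), np.float64(0.013757423862325957)), (np.float64(158.0393195825919), np.float64(0.014631732315981572)), (np.float64(-108.6227858741333), np.float64(0.01346646075901091)), (np.float64(-23.06991918411069), np.float64(0.014736081676159493))]
flange end [0.50417452 0.0863214  0.037     ] -19.61340736477484 0.0558072365063451
tube [0.48150456 0.02111977 0.067     ] [0.49666296 0.06666217]
```

```bash
python3 -c "
from h import *
go([.446,-.251,.21],down(54.8))"
```

```text
t 1.75 pos [0.4995 0.0704 0.1577] yaw 55.00851967041123 F [-0.4 -1.  -0.3] M [-0.03 -0.04 -0.01] w 0.08566998890955112 q6 -60.45656624463123
  move [ -2.093 -11.76    5.622] [ 0.035  0.005 -0.004] mm 330.0352364688585 deg 0.2116093967798886
```

>>> {"fn": "arm_command", "kwargs": {
  "plan": [
    [[-1,-1,0.5,0,0,0],[-2,-2.8,1.3,0,0,0],[-2.1,-4.6,2.2,0,0,0],[-2.1,-6.4,3.1,0,0,0],[-2.1,-8.2,3.9,0,0,0],[-2.1,-10,4.8,0,0,0],[-2.1,-11.3,5.4,0,0,0],[-2.1,-11.76,5.62,0.03,0,0],[-2.1,-11.76,5.62,0.03,0,0],[-2.1,-11.76,5.62,0.03,0,0]]
  ]
}}

```text
time_s: 2.75
position: [0.4462, -0.2499, 0.2101]
tool_rot: [[0.001, 0.575, 0.818], [-0.0, 0.818, -0.575], [-1.0, 0.0, 0.001]]
ft_force: [0.4, 0.7, -0.1]
grip_width: 0.0855
```

```bash
python3 -c "
from h import *
go([.446,-.251,.114],down(54.8))
d=snap('wrist','w3')
print(px(d,[.446,-.251,.135]),px(d,[.446,-.251,.04]))
cv2.imwrite('pics/w3v.png',cv2.convertScaleAbs(cv2.resize(d['img'][84:384,56:456,::-1],None,fx=2,fy=2,interpolation=cv2.INTER_CUBIC),alpha=1.3))"
```

```text
t 2.75 pos [ 0.4462 -0.2499  0.2101] yaw 54.8718817369609 F [ 0.4  0.7 -0.1] M [ 0.    0.03 -0.01] w 0.08551051222495573 q6 -97.4238498604081
  move [ 3.842 -0.041  0.015] [ 0.012  0.005 -0.003] mm 96.06090334308054 deg 0.08054759613162824
wrist ['img', 'fx', 'fy', 'cx', 'cy', 'T'] 286.88800313927317 251.0054446326235 [[0.576, -0.775, -0.26, 0.379], [0.817, 0.546, 0.183, -0.203], [0.0, -0.318, 0.948, 0.329], [0.0, 0.0, 0.0, 1.0]]
(np.float64(250.55321503276116), np.float64(215.71980928773917)) (np.float64(250.68339667469132), np.float64(180.06921242010927))
```

View pics/w3v.png

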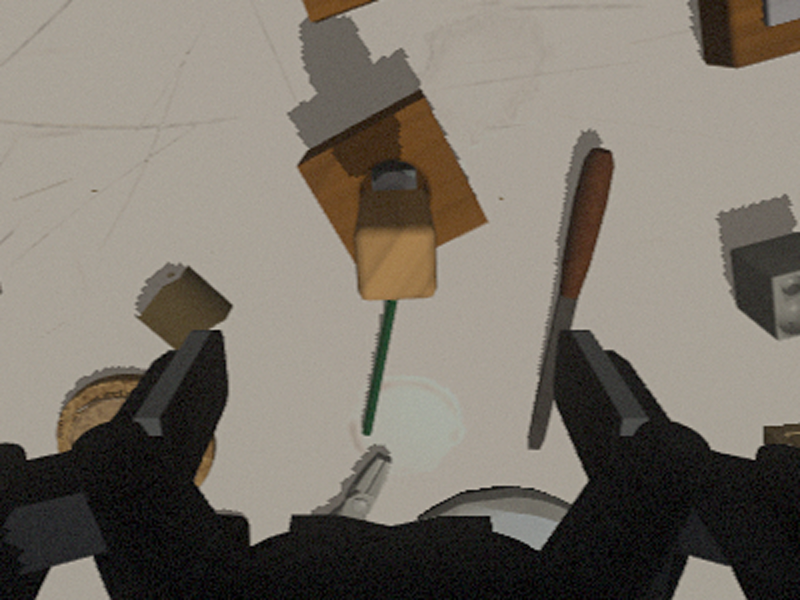

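The handle top is centred at crop (396,262), about 2 mm right of where I expected, and it lines up with the jaws. Descending to grip.

>>> {"fn": "arm_command", "kwargs": {
  "plan": [
    [[1,0.05,0,0,0,0],[2,0.05,0,0,0,0],[3,0.05,0,0,0,0],[3.6,0.05,0,0,0,0],[3.84,0.05,0,0,0,0],[3.84,0.05,0,0,0,0]]
  ]
}}

```text
time_s: 3.4
position: [0.447, -0.2492, 0.1133]
tool_rot: [[-0.001, 0.575, 0.818], [0.001, 0.818, -0.575], [-1.0, 0.0, -0.001]]
ft_force: [-0.6, -1.0, 0.9]
grip_width: 0.0852
```

>>> {"fn": "arm_command", "kwargs": {
  "plan": [
    [[0,0,0,0,0,0],[0,0,0,0,0,0],[0,0,0,0,0,0],[0,0,0,0,0,0],[0,0,0,0,0,0],[0,0,0,0,0,0],[0,0,0,0,0,0],[0,0,0,0,0,0]]
  ],
  "jaw": 1,
  "newtons": 60
}}

```text
time_s: 4.2
position: [0.4468, -0.2505, 0.1139]
tool_rot: [[0.0, 0.576, 0.817], [-0.001, 0.817, -0.576], [-1.0, -0.0, 0.001]]
ft_force: [-0.9, 1.3, 6.0]
grip_width: 0.0295
```

```bash
python3 -c "
from h import *
go([.446,-.251,.114],down(54.8))"
```

```text
t 4.2 pos [ 0.4468 -0.2505  0.1139] yaw 54.81294678815391 F [-0.9  1.3  6. ] M [ 0.12  0.31 -0.02] w 0.029484943067105102 q6 -97.34359812476363
  move [-0.005 -0.036 -0.015] [0.002 0.007 0.001] mm 0.991821654673928 deg 0.04220890744524058
```

```bash
python3 -c "
from h import *
d=ld('w3'); p=at(d,56+397/2,84+264/2,.135); R=down(54.8); print(p, R.T@(p-np.array([.4468,-.2505,.1139])))
go([.4468,-.2505,.21],down(54.8)); go([.500,.065,.21],down(69.5))"
```

```text
[ 0.44784367 -0.24876905  0.135     ] [-0.0211      0.00201604 -0.00014494]
t 4.2 pos [ 0.4468 -0.2505  0.1139] yaw 54.81294678815391 F [-0.9  1.3  6. ] M [ 0.12  0.31 -0.02] w 0.029484943067105102 q6 -97.34359812476363
  move [-3.845e+00 -2.000e-03  2.000e-03] [0.002 0.007 0.001] mm 96.12518285819361 deg 0.04220890744524058
t 4.2 pos [ 0.4468 -0.2505  0.1139] yaw 54.81294678815391 F [-0.9  1.3  6. ] M [ 0.12  0.31 -0.02] w 0.029484943067105102 q6 -97.34359812476363
  move [-3.85  11.538 -5.531] [-2.448e+00  6.000e-03  2.000e-03] mm 334.0557093781893 deg 14.687105019213828
```

>>> {"fn": "arm_command", "kwargs": {
  "plan": [
    [[-0.7,0,0,0,0,0],[-1.8,0,0,0,0,0],[-2.9,0,0,0,0,0],[-3.7,0.3,-0.2,0,0,0],[-3.85,1.2,-0.6,-0.3,0,0],[-3.85,2.7,-1.3,-0.6,0,0],[-3.85,4.2,-2,-1,0,0],[-3.85,5.7,-2.8,-1.3,0,0],[-3.85,7.2,-3.5,-1.6,0,0],[-3.85,8.7,-4.2,-1.9,0,0]]
  ]
}}

```text
time_s: 5.2
position: [0.486, -0.0104, 0.2094]
tool_rot: [[-0.001, 0.402, 0.915], [0.0, 0.915, -0.402], [-1.0, -0.0, -0.001]]
ft_force: [0.6, -0.4, -1.2]
grip_width: 0.0299
```

```bash
python3 -c "
from h import *
go([.500,.065,.205],down(69.5))"
```

```text
t 5.2 pos [ 0.486  -0.0104  0.2094] yaw 66.27502816455558 F [ 0.6 -0.4 -1.2] M [-0.08 -0.05  0.01] w 0.029890406304076238 q6 -81.48999516200486
  move [ 0.175  2.986 -0.702] [-0.537 -0.007  0.   ] mm 76.80453941999824 deg 3.2252375301432914
```

>>> {"fn": "arm_command", "kwargs": {
  "plan": [
    [[0.17,1.2,-0.28,-0.3,0,0],[0.17,2.3,-0.55,-0.54,0,0],[0.17,2.8,-0.66,-0.54,0,0],[0.17,2.98,-0.7,-0.54,0,0],[0.17,2.98,-0.7,-0.54,0,0],[0.17,2.98,-0.7,-0.54,0,0]]
  ]
}}

```text
time_s: 5.8
position: [0.5002, 0.0622, 0.2053]
tool_rot: [[-0.0, 0.352, 0.936], [-0.0, 0.936, -0.352], [-1.0, -0.0, -0.0]]
ft_force: [0.0, 0.5, -2.6]
grip_width: 0.0299
```

```bash
python3 -c "
from h import *
go([.500,.065,.205],down(69.5))
d=snap('wrist','w4')
p=sensors.observe()['position']
for q in ([.500,.065,.0755],[.497,.0655,.037],[p[0],p[1],p[2]-.104]): print(px(d,q))
u,v=map(int,px(d,[.5,.065,.0755])); u0,v0=u-80,v-60; print(u0,v0)
cv2.imwrite('pics/w4v.png',cv2.convertScaleAbs(cv2.resize(d['img'][v0:v0+120,u0:u0+160,::-1],None,fx=5,fy=5,interpolation=cv2.INTER_CUBIC),alpha=1.5))"
```

```text
t 5.8 pos [0.5002 0.0622 0.2053] yaw 69.38366996434068 F [ 0.   0.5 -2.6] M [-0.05  0.01 -0.03] w 0.02993854102596316 q6 -75.76346887820674
  move [ 0.013  0.102 -0.049] [-0.019 -0.002  0.003] mm 2.8453630360957396 deg 0.11848920087987382
wrist ['img', 'fx', 'fy', 'cx', 'cy', 'T'] 286.88800313927317 251.0054446326235 [[0.353, -0.887, -0.297, 0.423], [0.936, 0.334, 0.112, 0.09], [-0.0, -0.318, 0.948, 0.324], [0.0, 0.0, 0.0, 1.0]]
(np.float64(254.59875849757083), np.float64(190.69640669249546))
(np.float64(253.61001762391734), np.float64(176.46096016307442))
(np.float64(251.81672106021685), np.float64(201.82274019813877))
174 130
```

View pics/w4v.png

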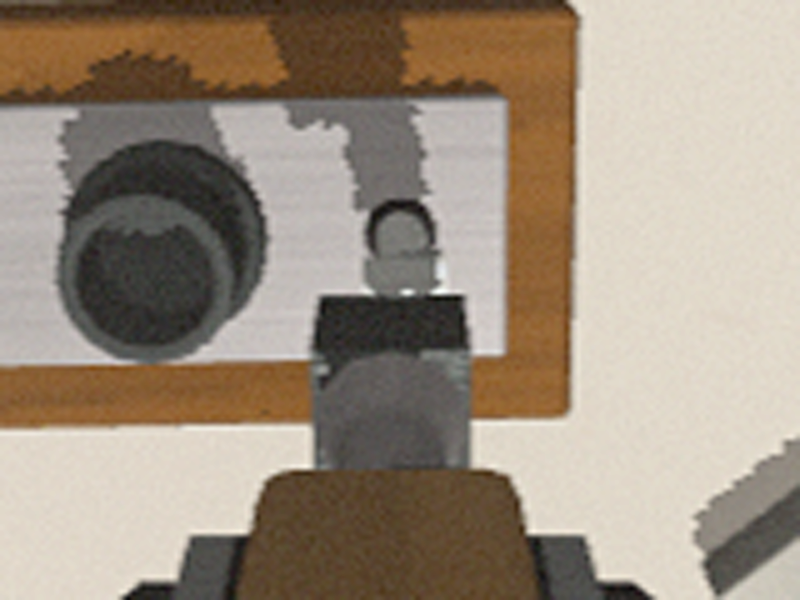

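```bash
python3 -c "
from h import *
d=ld('w4'); R=down(69.384); p=np.array([.5002,.0622,.2053])
f=lambda x,y,z: np.round((R.T@(at(d,174+x/5,130+y/5,z)-p))[1:]*1000,2)
print('pilot',f(400,232,.037),'shank', f(400,236,.037))
print('head near edge L,R',f(365,290,.075),f(443,290,.075),'under edge',f(365,252,.064),f(438,252,.064))
print('socket near low edge',f(318,298,.1013),f(466,298,.1013))
print('side edges upper (z .127)',f(312,355,.1273),f(470,355,.1273))
"
```

```text
pilot [ 2.37 -4.22] shank [ 2.37 -3.37]
head near edge L,R [-4.36 -3.59] [ 9.82 -3.58] under edge [-4.49 -7.63] [ 9.25 -7.63]
socket near low edge [-11.63 -10.5 ] [ 12.49 -10.48]
side edges upper (z .127) [-11.35 -10.09] [ 11.7  -10.08]
```

Socket and head line up in rotation. The head is about 2 mm to the right of the socket, and the socket partly hides it. I'll move the driver aside at head height to compare them at the same depth.

>>> {"fn": "arm_command", "kwargs": {
  "plan": [
    [[0,0.08,0.5,0,0,0],[0.3,0.08,0.95,0,0,0],[0.8,0.08,1.0,0,0,0],[0.8,0.08,1.0,0,0,0],[0.8,0.08,1.0,0,0,0]]
  ]
}}

```text
time_s: 6.35
position: [0.5244, 0.0558, 0.1852]
tool_rot: [[-0.001, 0.352, 0.936], [0.0, 0.936, -0.352], [-1.0, -0.0, -0.001]]
ft_force: [0.7, 0.1, -1.5]
grip_width: 0.0294
```

```bash
python3 -c "
from h import *
go([.500,.065,.205],down(69.5))
d=snap('wrist','w5')
u0,v0=200,100
cv2.imwrite('pics/w5v.png',cv2.convertScaleAbs(cv2.resize(d['img'][v0:v0+100,u0:u0+100,::-1],None,fx=6,fy=6,interpolation=cv2.INTER_CUBIC),alpha=1.6))"
```

```text
t 6.35 pos [0.5244 0.0558 0.1852] yaw 69.41770980939964 F [ 0.7  0.1 -1.5] M [ 0.04 -0.07  0.  ] w 0.029372449631362242 q6 -76.21806597442573
  move [-0.793  0.002 -1.043] [-0.014 -0.008  0.003] mm 32.739764213796505 deg 0.09789721724331711
wrist ['img', 'fx', 'fy', 'cx', 'cy', 'T'] 286.88800313927317 251.0054446326235 [[0.352, -0.888, -0.297, 0.448], [0.936, 0.334, 0.112, 0.084], [-0.0, -0.317, 0.948, 0.304], [0.0, 0.0, 0.0, 1.0]]
```

View pics/w5v.png

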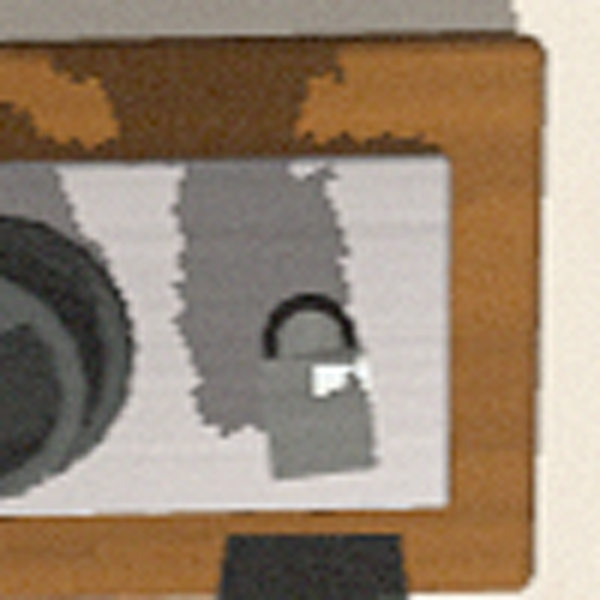

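```bash
python3 -c "
from h import *
d=ld('w5'); R=down(69.418); p=np.array([.5244,.0558,.1852])
f=lambda x,y,z: np.round((R.T@(at(d,200+x/6,100+y/6,z)-p))[1:]*1000,2)
print('pilot',f(309,340,.037))
a,b=f(273,479,.0755),f(376,463,.0752);print('far corners',a,b,np.degrees(np.arctan2(*(b-a)[::-1])),np.linalg.norm(b-a))
a,b=f(273,479,.0755),f(262,390,.0755);print('left',a,b,b-a)
print('near under edge',f(260,360,.064),f(362,356,.064))
print('socket near low edge',f(227,537,.0812),f(403,537,.0812))
i=d['img'][100:200,200:300,::-1][50:92,35:75]; cv2.imwrite('pics/w5z.png',cv2.convertScaleAbs(cv2.resize(i,None,fx=14,fy=14,interpolation=cv2.INTER_CUBIC),alpha=2.2,beta=-80))
"
```

```text
pilot [ -0.26 -29.05]
far corners [ -5.27 -17.31] [  8.89 -19.5 ] -8.791765388481828 14.32835301072667
left [ -5.27 -17.31] [ -6.67 -29.82] [ -1.4  -12.51]
near under edge [ -7.22 -31.53] [  7.19 -32.09]
socket near low edge [-11.46 -10.75] [ 12.44 -10.74]
```

View pics/w5z.png

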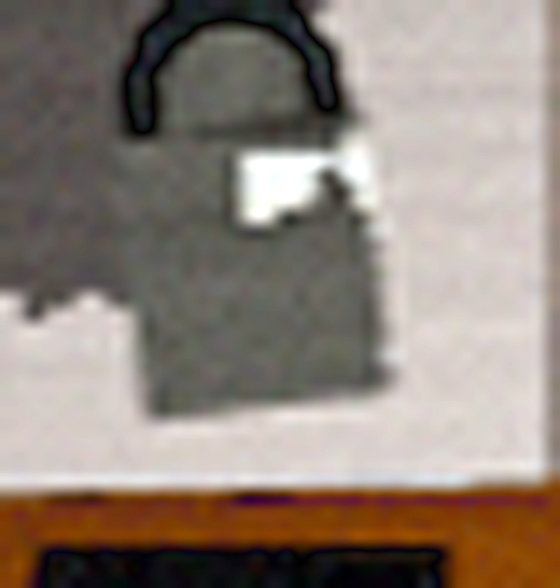

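The head reads about 7° counter-clockwise from the socket, and its centre is 26.4 mm back from the socket axis. I'll line up above it.

>>> {"fn": "arm_command", "kwargs": {
  "plan": [
    [[-0.2,0,-0.1,-0.3,0,0],[-0.2,0,-0.4,-0.8,0,0],[-0.2,0.01,-0.8,-1.17,0,0],[-0.2,0.01,-1.055,-1.17,0,0],[-0.2,0.01,-1.055,-1.17,0,0],[-0.1,0.01,-1.055,-1.17,0,0],[0,0.01,-1.055,-1.17,0,0],[0.06,0.01,-1.055,-1.17,0,0],[0.12,0.01,-1.055,-1.17,0,0],[0.12,0.01,-1.055,-1.17,0,0]]
  ]
}}

```text
time_s: 7.4
position: [0.4998, 0.0657, 0.1821]
tool_rot: [[-0.001, 0.234, 0.972], [0.0, 0.972, -0.234], [-1.0, -0.0, -0.001]]
ft_force: [-0.6, -0.3, -1.7]
grip_width: 0.0294
```

```bash
python3 -c "
from h import *
go([.500,.065,.167],down(76.5))"
```

```text
t 7.4 pos [0.4998 0.0657 0.1821] yaw 76.46561487817601 F [-0.6 -0.3 -1.7] M [-0.03  0.02 -0.  ] w 0.029384008719114046 q6 -82.4580660673511
  move [ 0.604 -0.024  0.014] [-0.006 -0.005  0.001] mm 15.110875358802309 deg 0.0462105001183645
```

>>> {"fn": "arm_command", "kwargs": {
  "plan": [
    [[0.03,0,0,0,0,0],[0.06,0,0,0,0,0],[0.09,0,0,0,0,0],[0.12,0,0,0,0,0],[0.15,0,0,0,0,0],[0.15,0,0,0,0,0]]
  ]
}}

```text
time_s: 8.0
position: [0.4997, 0.0657, 0.1786]
tool_rot: [[-0.0, 0.234, 0.972], [0.0, 0.972, -0.234], [-1.0, -0.0, -0.0]]
ft_force: [0.1, 0.7, -1.6]
grip_width: 0.0295
```

>>> {"fn": "arm_command", "kwargs": {
  "plan": [
    [[0.03,0,0,0,0,0],[0.06,0,0,0,0,0],[0.06,0,0,0,0,0]]
  ]
}}

```text
time_s: 8.3
position: [0.4998, 0.0657, 0.1771]
tool_rot: [[0.0, 0.234, 0.972], [-0.0, 0.972, -0.234], [-1.0, -0.0, 0.0]]
ft_force: [0.7, 0.0, -1.9]
grip_width: 0.0297
```

>>> {"fn": "arm_command", "kwargs": {
  "plan": [
    [[0.03,0,0,0,0,0],[0.06,0,0,0,0,0],[0.06,0,0,0,0,0]]
  ]
}}

```text
time_s: 8.6
position: [0.5, 0.0657, 0.1757]
tool_rot: [[0.001, 0.234, 0.972], [-0.0, 0.972, -0.234], [-1.0, 0.0, 0.001]]
ft_force: [0.8, 0.4, -1.0]
grip_width: 0.0293
```

No force so far, and by the arithmetic the rim is about 4 mm below the head top. I'll keep descending and move towards the pilot.

>>> {"fn": "arm_command", "kwargs": {
  "plan": [
    [[0.03,0,-0.02,0,0,0],[0.06,-0.01,-0.04,0,0,0],[0.09,-0.01,-0.06,0,0,0],[0.09,-0.01,-0.06,0,0,0]]
  ]
}}

```text
time_s: 9.0
position: [0.4981, 0.0659, 0.1733]
tool_rot: [[-0.0, 0.234, 0.972], [0.0, 0.972, -0.234], [-1.0, -0.0, -0.0]]
ft_force: [1.0, -0.0, -2.0]
grip_width: 0.0291
```

>>> {"fn": "arm_command", "kwargs": {
  "plan": [
    [[0.03,0,-0.02,0,0,0],[0.06,-0.01,-0.04,0,0,0],[0.06,-0.01,-0.04,0,0,0]]
  ]
}}

```text
time_s: 9.3
position: [0.4971, 0.0659, 0.1718]
tool_rot: [[-0.0, 0.234, 0.972], [0.0, 0.972, -0.234], [-1.0, -0.0, -0.0]]
ft_force: [1.1, -0.3, -2.0]
grip_width: 0.0296
```

>>> {"fn": "arm_command", "kwargs": {
  "plan": [
    [[0.03,0,-0.02,0,0,0],[0.06,0,-0.04,0,0,0],[0.06,0,-0.04,0,0,0]]
  ]
}}

```text
time_s: 9.6
position: [0.4962, 0.0661, 0.1703]
tool_rot: [[-0.0, 0.234, 0.972], [0.0, 0.972, -0.234], [-1.0, 0.0, -0.0]]
ft_force: [1.1, -0.2, -1.8]
grip_width: 0.0294
```

>>> {"fn": "arm_command", "kwargs": {
  "plan": [
    [[0.03,0,0,0,0,0],[0.06,0,0,0,0,0],[0.06,0,0,0,0,0]]
  ]
}}

```text
time_s: 9.9
position: [0.4962, 0.0661, 0.1688]
tool_rot: [[-0.0, 0.234, 0.972], [0.0, 0.972, -0.234], [-1.0, -0.0, -0.0]]
ft_force: [1.4, -0.1, -2.6]
grip_width: 0.0294
```

>>> {"fn": "arm_command", "kwargs": {
  "plan": [
    [[0.03,0,0,0,0,0],[0.05,0,0,0,0,0],[0.05,0,0,0,0,0]]
  ]
}}

```text
time_s: 10.2
position: [0.4962, 0.0661, 0.1676]
tool_rot: [[-0.0, 0.234, 0.972], [0.0, 0.972, -0.234], [-1.0, 0.0, -0.0]]
ft_force: [0.5, 1.2, -1.8]
grip_width: 0.0294
```

>>> {"fn": "arm_command", "kwargs": {
  "plan": [
    [[0.02,0,0,0,0,0],[0.03,0,0,0,0,0],[0.03,0,0,0,0,0]]
  ]
}}

```text
time_s: 10.5
position: [0.4963, 0.0661, 0.167]
tool_rot: [[-0.0, 0.234, 0.972], [-0.0, 0.972, -0.234], [-1.0, -0.0, 0.0]]
ft_force: [-0.2, 0.1, -1.2]
grip_width: 0.0292
```

>>> {"fn": "arm_command", "kwargs": {
  "plan": [
    [[0.02,0,0,0,0,0],[0.03,0,0,0,0,0],[0.03,0,0,0,0,0]]
  ]
}}

```text
time_s: 10.8
position: [0.4964, 0.066, 0.1667]
tool_rot: [[0.001, 0.234, 0.972], [-0.0, 0.972, -0.234], [-1.0, 0.0, 0.001]]
ft_force: [-0.9, -0.4, 5.1]
grip_width: 0.0295
```

```bash
python3 -c "
from h import *
go([.4962,.0661,.167],down(76.5))"
```

```text
t 10.8 pos [0.4964 0.066  0.1667] yaw 76.47809898771716 F [-0.9 -0.4  5.1] M [ 0.    0.19 -0.02] w 0.02947358611744293 q6 -82.46748405023531
  move [-0.011  0.001 -0.01 ] [-0.004  0.009 -0.   ] mm 0.37517633713350523 deg 0.058326320487949064
```

Contact at TCP z 0.1667, against 0.167 for full seating. I'll ease off 0.2 mm and check that the screw is upright with wrist and side crops in one picture.

>>> {"fn": "arm_command", "kwargs": {
  "plan": [
    [[-0.01,0,0,0,0,0],[-0.01,0,0,0,0,0]]
  ]
}}

```text
time_s: 11.0
position: [0.4964, 0.066, 0.1667]
tool_rot: [[0.001, 0.234, 0.972], [-0.0, 0.972, -0.234], [-1.0, 0.0, 0.001]]
ft_force: [-0.0, 0.2, 4.9]
grip_width: 0.0295
```

```bash
python3 -c "
from h import *
go([.4962,.0661,.167],down(76.5))
d=snap('wrist','w6');s=snap('side','s6');t=snap('top','t6')
u,v=map(int,px(d,[.4965,.066,.045]));us,vs=map(int,px(s,[.4965,.066,.07]))
print(u-33,v-40,us-25,vs-30, px(d,[.497,.0655,.037]))
a=cv2.resize(d['img'][v-40:v+40,u-33:u+33,::-1],(495,600),interpolation=cv2.INTER_CUBIC)
b=cv2.resize(s['img'][vs-30:vs+30,us-15:us+15,::-1],(300,600),interpolation=cv2.INTER_CUBIC)
cv2.imwrite('pics/c6.png',cv2.convertScaleAbs(np.hstack([a,b]),alpha=1.6))"
```

```text
t 11.0 pos [0.4964 0.066  0.1667] yaw 76.4784483813407 F [-0.   0.2  4.9] M [ 0.03  0.17 -0.01] w 0.029482436444747778 q6 -82.46717954969493
  move [-0.011  0.001 -0.008] [-0.004  0.006 -0.   ] mm 0.3392166106452115 deg 0.042141202491827144
wrist ['img', 'fx', 'fy', 'cx', 'cy', 'T'] 286.88800313927317 251.0054446326235 [[0.235, -0.921, -0.31, 0.416], [0.972, 0.222, 0.075, 0.085], [0.0, -0.318, 0.948, 0.285], [0.0, 0.0, 0.0, 1.0]]
side ['img', 'fx', 'fy', 'cx', 'cy', 'T'] 356.8705314615808 256.122841330685 [[0.856, 0.317, -0.409, 0.089], [-0.517, 0.493, -0.7, -0.837], [-0.021, 0.81, 0.585, 0.646], [0.0, 0.0, 0.0, 1.0]]
top ['img', 'fx', 'fy', 'cx', 'cy', 'T'] 409.12868147321984 261.09510878639855 [[0.002, 0.996, -0.094, 0.378], [-1.0, 0.001, -0.011, -0.149], [-0.011, 0.094, 0.995, 1.193], [0.0, 0.0, 0.0, 1.0]]
218 154 197 129 (np.float64(251.31967732353024), np.float64(192.7300900056438))
```

View pics/c6.png

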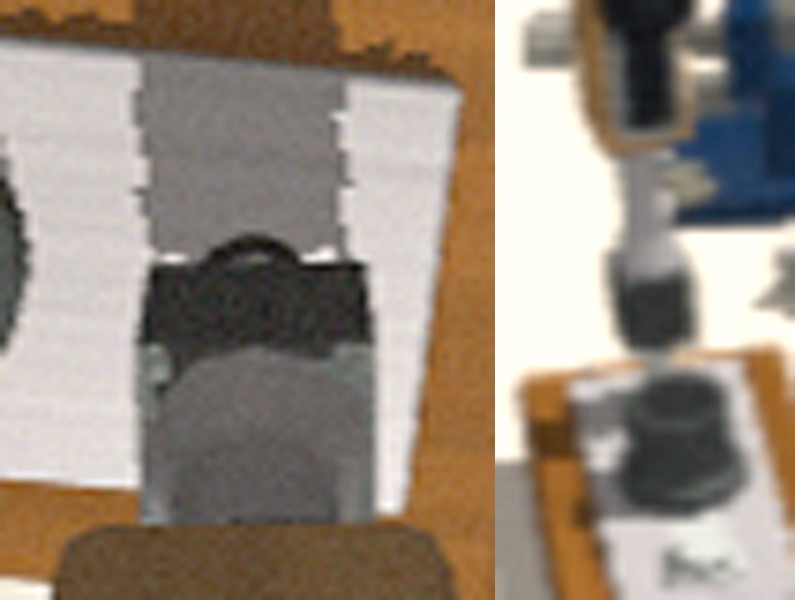

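```bash
python3 -c "
from h import *
def F(n,s,u0,v0,p,yaw):
    d=ld(n);R=down(yaw);return lambda x,y,z:np.round((R.T@(at(d,u0+x/s,v0+y/s,z)-np.array(p)))[1:]*1000,2)
f=F('w5',6,200,100,[.5244,.0558,.1852],69.418); print('w5 ring top',f(310,292,.037),'L',f(263,345,.037),'R',f(357,345,.037))
f=F('w4',5,174,130,[.5002,.0622,.2053],69.384); print('w4 ring top',f(400,198,.037),'L',f(366,232,.037),'R',f(436,232,.037))
f=F('w6',7.5,218,154,[.4964,.066,.1667],76.478); print('w6 ring top',f(253,236,.037),'sock',f(152,265,.0627),f(367,265,.0627),'up',f(140,345,.0887),f(375,345,.0887))
"
```

```text
w5 ring top [ -0.1  -36.58] L [ -7.48 -28.26] R [  7.27 -28.25]
w4 ring top [  2.35 -11.44] L [-4.67 -4.23] R [ 9.81 -4.22]
w6 ring top [ 0.03 -6.22] sock [-11.   -10.79] [ 12.35 -10.77] up [-11.08 -10.96] [ 11.75 -10.94]
```

Socket axis and pilot centre agree within 0.6 mm, so the screw is upright and fully seated. I'll turn clockwise, first half now.

>>> {"fn": "arm_command", "kwargs": {
  "plan": [
    [[-0.02,0,0,0,0,0],[-0.02,0,0,0,0,0],[-0.02,0,0,0.5,0,0],[-0.02,0,0,1,0,0],[-0.02,0,0,1.5,0,0],[-0.02,0.01,0,2,0,0],[-0.02,0.01,0,2.5,0,0],[-0.02,0.01,0,3,0,0],[-0.02,0.01,0,3,0,0]]
  ]
}}

```text
time_s: 12.05
position: [0.4965, 0.0663, 0.1668]
tool_rot: [[0.0, 0.523, 0.852], [-0.0, 0.852, -0.523], [-1.0, 0.0, 0.0]]
ft_force: [0.7, -0.7, 1.3]
grip_width: 0.0296
```

```bash
python3 -c "
from h import *
go([.4962,.0661,.167],down(20.5))"
```

```text
t 12.05 pos [0.4965 0.0663 0.1668] yaw 58.45869761983931 F [ 0.7 -0.7  1.3] M [-0.11 -0.25  0.05] w 0.029580843540038863 q6 -64.41853950042605
  move [-0.007 -0.012 -0.006] [ 6.326e+00  3.000e-03 -1.000e-03] mm 0.37101884742048746 deg 37.958700783158136
```

>>> {"fn": "arm_command", "kwargs": {
  "plan": [
    [[0,0,0,0.7,0,0],[0,0,0,1.4,0,0],[0,0.01,0,2.1,0,0],[0,0.01,0,2.8,0,0],[0,0.01,0,3.5,0,0],[0,0.01,0,4.2,0,0],[0,0.01,0,4.9,0,0],[0,0.01,0,5.6,0,0],[0,0.01,0,6.3,0,0],[0,0.01,0,6.3,0,0]]
  ]
}}

```text
time_s: 13.05
position: [0.4964, 0.0665, 0.1668]
tool_rot: [[-0.0, 0.935, 0.354], [0.0, 0.354, -0.935], [-1.0, -0.0, -0.0]]
ft_force: [1.8, 0.5, 1.8]
grip_width: 0.0293
```

```bash
python3 -c "
from h import *
go([.4962,.0661,.167],down(20.5))
d=snap('wrist','w7');R=down(20.5)
u,v=map(int,px(d,[.4965,.066,.06]));print(u-40,v-40,px(d,[.497,.0655,.037]))
a=cv2.resize(d['img'][v-45:v+45,u-50:u+50,::-1],(660,594),interpolation=cv2.INTER_CUBIC);cv2.imwrite('pics/c7.png',cv2.convertScaleAbs(a,alpha=1.6))"
```

```text
t 13.05 pos [0.4964 0.0665 0.1668] yaw 20.717744979483154 F [1.8 0.5 1.8] M [-0.02 -0.09  0.05] w 0.029276710919860543 q6 -26.650813875471275
  move [-0.008 -0.014  0.013] [ 0.036 -0.001  0.002] mm 0.5332792919937903 deg 0.21816436966406724
wrist ['img', 'fx', 'fy', 'cx', 'cy', 'T'] 286.88800313927317 251.0054446326235 [[0.936, -0.335, -0.111, 0.467], [0.353, 0.887, 0.298, 0.143], [-0.001, -0.318, 0.948, 0.285], [0.0, 0.0, 0.0, 1.0]]
211 160 (np.float64(251.8282011535629), np.float64(192.66312257945717))
```

>>> {"fn": "arm_command", "kwargs": {
  "plan": [
    [[0,0,0,-0.5,0,0],[0,0,0,-0.5,0,0],[-0.15,0,0,-0.5,0,0],[-0.3,0,0,-0.5,0,0],[-0.5,0,0,-0.5,0,0],[-0.7,0,0,-0.5,0,0],[-0.9,0,0,-0.5,0,0],[-0.9,0,0.6,-0.5,0,0],[-0.9,0,1.1,-0.5,0,0],[-0.9,0,1.1,-0.5,0,0]]
  ]
}}

```text
time_s: 14.1
position: [0.5069, 0.039, 0.1892]
tool_rot: [[0.0, 0.917, 0.4], [-0.0, 0.4, -0.917], [-1.0, -0.0, 0.0]]
ft_force: [0.5, -0.3, -2.4]
grip_width: 0.0295
```

```bash
python3 -c "
from h import *
go([.4468,-.2505,.21],down(54.8))
d=snap('wrist','w8')
u,v=map(int,px(d,[.4965,.066,.06]));print(u-40,v-45)
a=cv2.resize(d['img'][v-45:v+45,u-40:u+40,::-1],(528,594),interpolation=cv2.INTER_CUBIC);cv2.imwrite('pics/c8.png',cv2.convertScaleAbs(a,alpha=1.6))"
```

```text
t 14.1 pos [0.5069 0.039  0.1892] yaw 23.555144358760618 F [ 0.5 -0.3 -2.4] M [ 0.03  0.01 -0.05] w 0.02952981915490708 q6 -32.50047619818186
  move [-0.827 -6.83   9.656] [-5.207e+00  3.000e-03  2.000e-03] mm 296.4146384494666 deg 31.24486253325973
wrist ['img', 'fx', 'fy', 'cx', 'cy', 'T'] 286.88800313927317 251.0054446326235 [[0.917, -0.378, -0.126, 0.474], [0.399, 0.869, 0.292, 0.114], [-0.001, -0.318, 0.948, 0.308], [0.0, 0.0, 0.0, 1.0]]
213 115
```

View pics/c8.png

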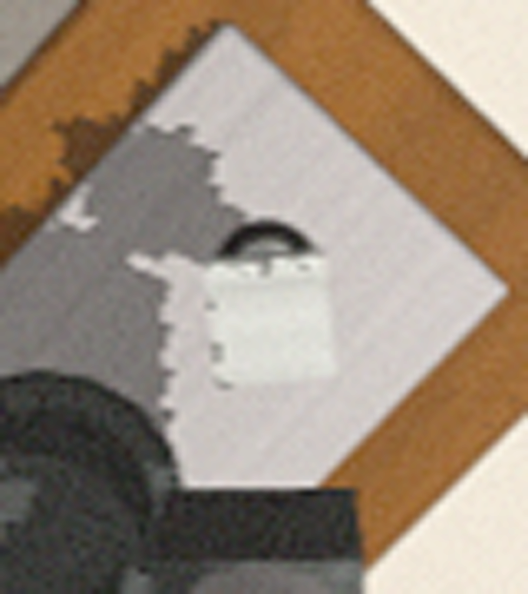

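```bash
python3 -c "
from h import *
d=ld('w8');R=down(23.555);p=np.array([.5069,.039,.1892])
f=lambda x,y,z:np.round((R.T@(at(d,213+x/6.6,115+y/6.6,z)-p))[1:]*1000,2)
r=f(268,221,.037);print('ring c',r+[0,7.3]);a,b=f(222,387,.075),f(337,378,.075)
t=np.arctan2(*(b-a)[::-1]);c=(a+b)/2-7.2*np.array([-np.sin(t),np.cos(t)]);print(a,b,'ang',np.degrees(t),'top c',c,'lean mm',c-r-[0,7.3])
for z in(.064,.075):print('near',f(205,260,z),f(323,256,z))
"
```

```text
ring c [  1.83 -28.13]
[ -4.26 -20.82] [ 10.3  -21.99] ang -4.5942533312663825 top c [  2.44328757 -28.5818658 ] lean mm [ 0.61328757 -0.4518658 ]
near [ -6.56 -34.96] [  8.76 -35.47]
near [ -6.28 -37.06] [  8.35 -37.55]
```

After lifting: the screw leans about 1° and the head has turned about 48° (0.84 rad). Returning the driver to its stand.

>>> {"fn": "arm_command", "kwargs": {
  "plan": [
    [[-0.7,-0.3,0.4,-0.4,0,0],[-0.83,-1.2,1.7,-1,0,0],[-0.83,-2.3,3.2,-1.7,0,0],[-0.83,-3.3,4.7,-2.5,0,0],[-0.83,-4.3,6.1,-3.3,0,0],[-0.83,-5.4,7.6,-4.1,0,0],[-0.83,-6.3,8.9,-4.8,0,0],[-0.83,-6.83,9.65,-5.2,0,0],[-0.83,-6.83,9.65,-5.2,0,0],[-0.83,-6.83,9.65,-5.2,0,0]]
  ]
}}

```text
time_s: 15.15
position: [0.4465, -0.2485, 0.2099]
tool_rot: [[-0.0, 0.577, 0.817], [0.001, 0.817, -0.577], [-1.0, 0.0, -0.001]]
ft_force: [-0.2, 0.3, -2.5]
grip_width: 0.0293
```

>>> {"fn": "arm_command", "kwargs": {
  "plan": [
    [[0,0,0,0,0,0],[0,0,0,0,0,0]]
  ]
}}

```text
time_s: 15.35
position: [0.4469, -0.2477, 0.2102]
tool_rot: [[-0.0, 0.574, 0.819], [0.0, 0.819, -0.574], [-1.0, 0.0, -0.0]]
ft_force: [0.4, 0.3, -1.8]
grip_width: 0.0294
```

```bash
python3 -c "
from h import *
go([.4464,-.2505,.160],down(54.8))"
```

```text
t 15.35 pos [ 0.4469 -0.2477  0.2102] yaw 54.940874595083336 F [ 0.4  0.3 -1.8] M [ 0.05 -0.04 -0.02] w 0.029443012110040384 q6 -97.2402055352868
  move [ 2.009 -0.103  0.049] [ 0.023 -0.001 -0.001] mm 50.299565136848315 deg 0.14130186967346176
```

>>> {"fn": "arm_command", "kwargs": {
  "plan": [
    [[0.5,-0.1,0.05,0,0,0],[1,-0.1,0.05,0,0,0],[1.5,-0.1,0.05,0,0,0],[2,-0.1,0.05,0,0,0],[2.2,-0.1,0.05,0,0,0],[2.4,-0.1,0.05,0,0,0],[2.6,-0.1,0.05,0,0,0],[2.8,-0.1,0.05,0,0,0],[2.8,-0.1,0.05,0,0,0]]
  ]
}}

```text
time_s: 16.25
position: [0.4461, -0.2513, 0.1397]
tool_rot: [[-0.001, 0.575, 0.818], [0.001, 0.818, -0.575], [-1.0, 0.0, -0.001]]
ft_force: [-0.6, 0.6, -1.9]
grip_width: 0.0295
```

>>> {"fn": "arm_command", "kwargs": {
  "plan": [
    [[0.2,0,0,0,0,0],[0.4,0,0,0,0,0],[0.6,0,0,0,0,0],[0.8,0,0,0,0,0],[0.9,0,0,0,0,0],[0.96,0,0,0,0,0],[0.96,0,0,0,0,0]]
  ]
}}

```text
time_s: 16.95
position: [0.4463, -0.2515, 0.116]
tool_rot: [[-0.0, 0.575, 0.818], [0.0, 0.818, -0.575], [-1.0, 0.0, -0.0]]
ft_force: [1.0, 0.6, -1.8]
grip_width: 0.0288
```

>>> {"fn": "arm_command", "kwargs": {
  "plan": [
    [[0.03,0,0,0,0,0],[0.05,0,0,0,0,0],[0.05,0,0,0,0,0]]
  ]
}}

```text
time_s: 17.25
position: [0.4463, -0.2515, 0.115]
tool_rot: [[0.0, 0.575, 0.818], [-0.0, 0.818, -0.575], [-1.0, -0.0, 0.0]]
ft_force: [-0.3, 0.0, -2.0]
grip_width: 0.0291
```

>>> {"fn": "arm_command", "kwargs": {
  "plan": [
    [[0.03,0,0,0,0,0],[0.05,0,0,0,0,0],[0.05,0,0,0,0,0]]
  ]
}}

```text
time_s: 17.55
position: [0.4463, -0.2515, 0.1139]
tool_rot: [[0.0, 0.575, 0.818], [-0.0, 0.818, -0.575], [-1.0, -0.0, 0.0]]
ft_force: [0.0, 0.2, 1.7]
grip_width: 0.0292
```

On the floor at the pick-up height. Release, with a pause before lifting.

>>> {"fn": "arm_command", "kwargs": {
  "plan": [
    [[0,0,0,0,0,0],[0,0,0,0,0,0],[0,0,0,0,0,0],[0,0,0,0,0,0],[0,0,0,0,0,0],[0,0,0,0,0,0],[0,0,0,0,0,0],[0,0,0,0,0,0]]
  ],
  "jaw": 0
}}

```text
time_s: 18.35
position: [0.4463, -0.2515, 0.1136]
tool_rot: [[-0.0, 0.575, 0.818], [-0.0, 0.818, -0.575], [-1.0, -0.0, -0.0]]
ft_force: [-0.4, 0.1, 0.2]
grip_width: 0.0854
```

>>> {"fn": "arm_command", "kwargs": {
  "plan": [
    [[-0.5,0,0,0,0,0],[-1.3,0,0,0,0,0],[-2.3,0,0,0,0,0],[-3.3,0,0,0,0,0],[-4,0,0,0,0,0],[-4,0,0,0,0,0],[-4,0,0,0,0,0]]
  ]
}}

```text
time_s: 19.05
position: [0.4461, -0.2513, 0.2132]
tool_rot: [[-0.0, 0.575, 0.818], [0.0, 0.818, -0.575], [-1.0, 0.0, -0.0]]
ft_force: [-0.3, -0.5, 0.5]
grip_width: 0.0857
```

```bash
python3 -c "
from h import *
go([.4464,-.2505,.160],down(54.8))
d=snap('wrist','w9');e=snap('top','t9');s=snap('side','s9')
cv2.imwrite('pics/c9.png',cv2.convertScaleAbs(np.vstack([cv2.resize(d['img'][84:384,56:456,::-1],(400,300)),np.zeros((1,400,3),np.uint8)]),alpha=1.5))
a=cv2.resize(d['img'][84:324,126:386,::-1],(390,360)); b=cv2.resize(s['img'][120:260,180:331,::-1],(388,360),interpolation=cv2.INTER_CUBIC)
cv2.imwrite('pics/c9.png',cv2.convertScaleAbs(np.hstack([a,b]),alpha=1.4))"
```

```text
t 19.05 pos [ 0.4461 -0.2513  0.2132] yaw 54.878337897693825 F [-0.3 -0.5  0.5] M [-0.02 -0.01 -0.03] w 0.08571508399308657 q6 -97.5425320090869
  move [ 2.127  0.034 -0.008] [ 0.013 -0.003 -0.   ] mm 53.1922973687707 deg 0.08009808825869799
wrist ['img', 'fx', 'fy', 'cx', 'cy', 'T'] 286.88800313927317 251.0054446326235 [[0.576, -0.775, -0.259, 0.379], [0.817, 0.546, 0.183, -0.205], [-0.0, -0.317, 0.948, 0.332], [0.0, 0.0, 0.0, 1.0]]
top ['img', 'fx', 'fy', 'cx', 'cy', 'T'] 409.12868147321984 261.09510878639855 [[0.002, 0.996, -0.094, 0.378], [-1.0, 0.001, -0.011, -0.149], [-0.011, 0.094, 0.995, 1.193], [0.0, 0.0, 0.0, 1.0]]
side ['img', 'fx', 'fy', 'cx', 'cy', 'T'] 356.8705314615808 256.122841330685 [[0.856, 0.317, -0.409, 0.089], [-0.517, 0.493, -0.7, -0.837], [-0.021, 0.81, 0.585, 0.646], [0.0, 0.0, 0.0, 1.0]]
```

The viewer limit is reached, so I'll compare before and after numerically.

```bash
python3 -c "
from h import *
def m(a,b,u,v,w,h,n):
    A,B=ld(a)['img'],ld(b)['img'];t=A[v:v+h,u:u+w];k=10
    r=cv2.matchTemplate(B[v-k:v+h+k,u-k:u+w+k],t,cv2.TM_CCOEFF_NORMED);_,s,_,l=cv2.minMaxLoc(r);print(n,'shift px',l[0]-k,l[1]-k,round(s,3))
m('s0','s9',254,194,18,40,'driver side')
m('w3','w9',230,192,46,44,'driver wrist')
m('s0','s9',274,170,24,26,'doming side');m('s0','s9',234,145,28,18,'steel side');m('s0','s9',284,268,28,24,'brass side')
"
python3 -c "
from rig import workorder; print(workorder.close_job())"
```

```text
driver side shift px 0 0 0.983
driver wrist shift px -2 -2 0.911
doming side shift px 0 0 1.0
steel side shift px 10 -5 0.347
brass side shift px 0 0 1.0
the job is handed in; nothing more can be done
None
```

```bash
python3 -c "
from h import *
for b in('s6','s9','t6','t9'):
    A,B=ld(b[0]+'0')['img'].astype(int),ld(b)['img'].astype(int)
    v,u,h,w=(145,234,18,28) if b[0]=='s' else (128,152,32,30)
    print(b,np.abs(A-B)[v:v+h,u:u+w].mean(), B[v:v+h,u:u+w].mean())"
```

```text
s6 2.1435185185185186 110.94775132275132
s9 40.58399470899471 78.52050264550265
t6 14.76875 135.52916666666667
t9 5.038888888888889 138.48680555555555
```

The job is handed in at about 19 s of the 72 s allowed; no verdict was reported.

**What I did:** I took the driver from its stand and lined it up with the leaning screw head. I seated it fully, with a peak reading of about 7 N on the screw. I moved it over the pilot hole to bring the screw upright, then turned it about 56° clockwise, which includes the play in the socket. I put the driver back in its stand and released it.

**Last checks:**
- **Seating:** the socket floor met the screw head at TCP height 0.1667 m, against 0.167 m expected.
- **Upright:** before the turn, the socket axis was within about 0.6 mm of the pilot centre. After lifting the driver off, the screw leaned about 1° in the wrist image.
- **Turn:** the head had turned about 48° (0.84 rad), within the 0.6 to 1.2 rad allowed.
- **Driver:** it touched the stand floor at the same height as at pick-up. The side view matches the start picture with no shift.
- **Bystanders:** the doming block and brass scrap match their start pictures exactly.

**Checks that failed or disagreed:**
- **Steel block:** the final side-view match failed (score 0.35), probably because the arm was in front of it. It was unchanged in the mid-job side view and nearly unchanged in the final top view, and the arm never went near it.
- **Final look:** the viewer limit stopped me viewing the last picture, so the driver's return was checked only by numbers. The wrist picture showed it shifted by 2 px; the camera itself stood 3 mm higher in that picture than in the one it was compared with.

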